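# Put four mixed-up parts back into the trays with their samples

### The arm

A 6-joint arm with a two-finger parallel gripper is mounted at the origin on a cart in front of the work surface, level with it; the furniture and walls round the work are solid. World frame = base frame: x ahead of the robot, y to its left, z up, the work surface at z = 0. Lengths are in mm, angles in rad, forces in N, time in s.
With the tool pointing down it reaches from about 350 to 875 mm from the base axis. Payload 15.5 kg.
Tool frame: the origin (TCP) lies midway between the tips of the shut fingers; the grasp point (between the pads) lies grip_point_offset behind it (grip_point_offset is the distance from the TCP to the grasp point, in mm); z points along the fingers, y is the line along which they close (so a half turn about z gives the same grasp; the last joint's range is limited). The gripper opens to 85 mm and grips with 20 to 120 N. Pads are 22 mm wide; open, the fingers measure 114 mm over their backs; the gripper's body (76 mm by 85 mm) begins 54 mm behind the grasp point. The pads swing forward as they close: fully open they stand 13 mm farther back than shut.
Start: joints at [-1.214, 0.494, 1.345, -0, 1.302, -0.096], TCP at [273.429, -562.017, 231.277] pointing down, gripper open.
Joint ranges: [-2.91, 2.91], [-0.82, 2.16], [0.22, 2.67], [-1.22, 4.37], [0.12, 2.79], [-3.08, 3.08]. Speed limits (rad/s): [1.89, 1.89, 2.57, 3.01, 3.01, 3.01].

### API

Orientations are given as a unit quaternion [w, x, y, z].
In Python, from plant import * gives the robot as it stands.
- The arm moves only by the tool apply_moves, never from a script. Its argument "commands" is a list that holds one entry, the list of rows, each a list of 7 numbers: the finger opening in m, from 0 to 0.0854, then the shift along the tool's x, y, z in m, then the turn, a rotation vector about the tool's x, y, z in degrees. In form: [[[hand, dx, dy, dz, ax, ay, az], ...]]. A call has 1 to 12 rows; each row is the pose to reach, as a shift and turn from the pose commanded when the call began, along the tool's axes at that moment; what a row does not reach only later rows make up. A row lasts 1/10 s, in which the tool goes at most 50 mm and 8.59 degrees, less where a joint would pass 70% of its speed; a pose out of reach is approached as far as the arm can. A call with a gripper value outside its range is refused whole. The fingers move at their own pace and stop on an object; the grip force is fixed at half the most. Time passes only in rows, so rows that repeat a pose let the fingers close. It gives the time, the measured TCP pose, the force, the opening and the grip force at its end, in the units of the state.
- sense(): the state, without advancing time (a new reading comes with each control period).
- read_camera(name): name is "side" or "top" or "wrist"; returns the picture (420x560x3 uint8, red, green, blue); there is no depth.
- get_calibration(name): a dict with "intrinsics" (3x3 intrinsics, pixels), "k1" (the pictures are not rectified: a ray, as slopes to the right and down, at radius r is drawn at 1 + k1 r^2 times it, then the intrinsics apply), "R" (3x3) and "t" (3): a world point X has camera coordinates R X + t. Camera axes: x right, y down, z forward; pixel columns grow to the right and rows downward; lengths in mm; the calibration is good to about 2 mm. A picture is of the moment at which its call begins: read the wrist's pose just before it. get_calibration takes no time and is no camera call; for the wrist camera it gives the pose at the moment of the call.
- finish_job(): hands the job in; it is judged then, once.
The state is a dict: "time_s": time; "joint_pos": joint angles; "joint_velocities": joint speeds; "joint_torque": joint torques, N m; "eef_pos": TCP position; "tcp_rot": TCP orientation; "ft_force": force on the tool from outside, world axes, zero at the start; "torque": the same for the moment, N m; "width": opening from 0.0 (shut) to 1.0 (fully open); "grasp_force": force on a finger pad.
Only numpy, scipy, OpenCV 4.12 (cv2) and the standard library are available. Lean on these libraries where they do the work, as an engineer would, in place of code of your own. Each camera call takes 0.05 s, during which the arm holds its last target. There are 200 camera calls.

### The job

The four loose parts have been put into the wrong sorting trays. Each tray has a sample part screwed down on the step behind its pocket: move every loose part into the middle of the pocket of the tray whose sample it matches, flat on the pocket's floor and the way up it stands now. Each pocket takes one part, so the empty spare tray is there for parking a part on the way; leave the little dish of screws where it is.

Things in the scene. Friction and masses are not known exactly. Their poses are not given: they have to be found in the camera images.
- heatsink_mid (a point): The loose square finned light-metal heat sink, 40 x 40 mm, 18 mm high, lying fins up; grip it anywhere across 40 mm. The point is its centre, half-way up (9 mm over its underside); z is up. It starts in a wrong tray's pocket, its y axis along that tray's x to within about 0.6 rad.
- relay_mid (a point): The loose block-shaped black relay, 22 mm (its x) x 28 mm (its y), 24 mm high. The point is its centre, half-way up (12 mm over its underside); z is up. It starts in a wrong tray's pocket, its y axis along that tray's x to within about 0.6 rad.
- terminal_mid (a point): The loose long narrow green screw-terminal strip, 14 mm (its x) x 52 mm (its y), 17 mm high. The point is its centre, half-way up (8.5 mm over its underside); z is up. It starts in a wrong tray's pocket, its y axis along that tray's x to within about 0.6 rad.
- capacitor_mid (a point): The loose upright black cylindrical capacitor, 18 mm diameter, 32 mm high, standing on its flat end. The point is its centre, half-way up (16 mm over its underside); z is up. It starts in a wrong tray's pocket, its y axis along that tray's x to within about 0.6 rad.
- tray_heatsink_pocket (a point): Fixed blue tray of the heat sink: an identical heat sink is screwed down as its sample on a grey step (14 mm over the bench) behind the pocket. Point: centre of the pocket's floor, 8 mm over the bench; x points to the sample (its centre 78 mm off), z up. Pocket 84 x 84 mm inside, lip 4 mm wide, 3 mm over the floor; step from 46 to 106 mm along x; tray 92 mm wide.
- tray_relay_pocket (a point): Fixed blue tray of the relay: an identical relay is screwed down as its sample on a grey step (14 mm over the bench) behind the pocket. Point: centre of the pocket's floor, 8 mm over the bench; x points to the sample (its centre 78 mm off), z up. Pocket 84 x 84 mm inside, lip 4 mm wide, 3 mm over the floor; step from 46 to 106 mm along x; tray 92 mm wide.
- tray_terminal_pocket (a point): Fixed blue tray of the terminal strip: an identical terminal strip is screwed down as its sample on a grey step (14 mm over the bench) behind the pocket. Point: centre of the pocket's floor, 8 mm over the bench; x points to the sample (its centre 78 mm off), z up. Pocket 84 x 84 mm inside, lip 4 mm wide, 3 mm over the floor; step from 46 to 106 mm along x; tray 92 mm wide.
- tray_capacitor_pocket (a point): Fixed blue tray of the capacitor: an identical capacitor is screwed down as its sample on a grey step (14 mm over the bench) behind the pocket. Point: centre of the pocket's floor, 8 mm over the bench; x points to the sample (its centre 78 mm off), z up. Pocket 84 x 84 mm inside, lip 4 mm wide, 3 mm over the floor; step from 46 to 106 mm along x; tray 92 mm wide.
- tray_spare_pocket (a point): The spare tray: blue, fixed to the bench, the same 84 x 84 mm pocket (floor 8 mm over the bench, lip 3 mm over the floor), but no step and no sample; empty at the start, free for setting a part down for a while. The point is the centre of the pocket's floor, z up.
- dish_mid (a point): Bystander: small open round metal dish of screws, 44 mm across and 16 mm high, loose on the bench among the trays. The point is its centre, 8 mm over the bench.
Mind the look-alikes: they are no part of the job. What is shaped like the part that bears relay_mid but pink or red is not meant.

How it is judged:
By the outcome, as a careful person would: the job done as asked, in the order asked, and still so for the second after the job is handed in, with the robot touching nothing.
It also fails if it takes over 138 s, if anything falls off the work surface, if the arm or the gripper's body presses on something with over 40 N, if the wrist force passes 120 N, or if a joint passes its speed limit or range.

## Working session

There is one attempt and no reset: what is moved stays moved. The work goes in short steps, Python scripts to look and compute and a tool call to move; the robot and the scene stay as the last step left them, time stands still between calls to the robot, and variables do not carry over. Pictures are saved under pics/ and viewed, at most 14 in all, crops included, and the job is handed in when it is done.

Besides the shell and the picture viewer there is one more tool, called after ">>>" as name(argument=value, ...) on one line, values as JSON. apply_moves: Moves the arm, as the interface text tells. Its arguments: {"type":"object","properties":{"commands":{"type":"array","items":{"type":"array","items":{"type":"array","items":{"type":"number"}}}}},"required":["commands"]}

```bash
mkdir -p pics; ls; cat > h.py <<'E'
from plant import *
import numpy as np, cv2
from scipy.spatial.transform import Rotation as Ro
def snap(n,f):
    c=get_calibration(n); im=read_camera(n); cv2.imwrite('pics/'+f,cv2.cvtColor(np.asarray(im),cv2.COLOR_RGB2BGR)); return np.asarray(im),c
def ray(c,u,v):
    K=np.array(c['intrinsics']); d=np.array([(u-K[0,2])/K[0,0],(v-K[1,2])/K[1,1]]); s=d.copy()
    for _ in range(30): s=d/(1+c['k1']*(s@s))
    R=np.array(c['R']);t=np.array(c['t']); return -R.T@t, R.T@np.array([s[0],s[1],1])
def onz(c,u,v,z):
    o,d=ray(c,u,v); return o+d*(z-o[2])/d[2]
def proj(c,X):
    p=np.array(c['R'])@np.array(X)+np.array(c['t']); s=p[:2]/p[2]; s=s*(1+c['k1']*(s@s)); K=np.array(c['intrinsics']); return K[:2,:2]@s+K[:2,2]
E
python3 - <<'E'
from h import *
s=sense(); print(s)
for n in ['top','side','wrist']:
    im,c=snap(n,n+'0.png'); print(n,c)
E
```

```text
pics
{'time_s': 0.0, 'joint_pos': array([-1.21345100e+00,  4.94177605e-01,  1.34617618e+00,  1.63103630e-05,
        1.30248262e+00, -9.54664498e-02]), 'joint_velocities': array([ 0.00013939,  0.00085555,  0.0006374 ,  0.00067882, -0.00016042,
        0.00207105]), 'joint_torque': array([-1.10510809e-03, -8.82160091e+01, -3.83869314e+01, -1.60379259e-04,
        1.00335773e-02, -2.59087676e-05]), 'eef_pos': array([ 273.32841343, -561.64404794,  230.68845842]), 'tcp_rot': array([-6.17575772e-04,  9.74479779e-01,  2.24474440e-01, -7.34004447e-05]), 'ft_force': array([ 0.38243126, -0.13144863,  0.36520646]), 'torque': array([-0.00524767,  0.06483089, -0.00298481]), 'grasp_force': 0.0, 'width': 1.0021787680201246}
top {'intrinsics': array([[389.26860643,   0.        , 277.0231219 ],
       [  0.        , 389.26860643, 211.59316792],
       [  0.        ,   0.        ,   1.        ]]), 'k1': 0.0042322866903323824, 'R': array([[ 0.0153959 , -0.99980969, -0.01198126],
       [-0.9994988 , -0.01505741, -0.02784633],
       [ 0.02766062,  0.01240397, -0.99954041]]), 't': array([  -1.64484211,
[... 157 characters left out ...]
     [  0.        ,   0.        ,   1.        ]]), 'k1': -0.12913660136175317, 'R': array([[-0.94824924, -0.3172983 , -0.0120488 ],
       [-0.12735584,  0.41481604, -0.90094847],
       [ 0.29086745, -0.85278921, -0.43375879]]), 't': array([475.57083569, 104.09111062, 841.33391956])}
wrist {'intrinsics': array([[378.68188037,   0.        , 275.32895168],
       [  0.        , 378.68188037, 206.62489223],
       [  0.        ,   0.        ,   1.        ]]), 'k1': -0.023401392390604535, 'R': array([[ 0.43730015, -0.8993151 , -0.00096645],
       [-0.85082462, -0.41406885,  0.32348796],
       [-0.29131778, -0.14063906, -0.94623179]]), 't': array([-624.26823356,  -41.4450442 ,  380.37495695])}
```

View pics/top0.png

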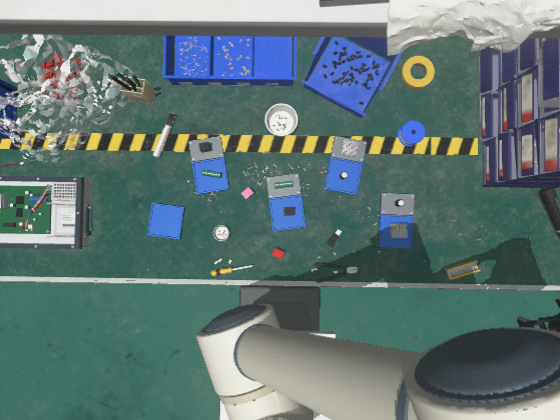

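View pics/side0.png

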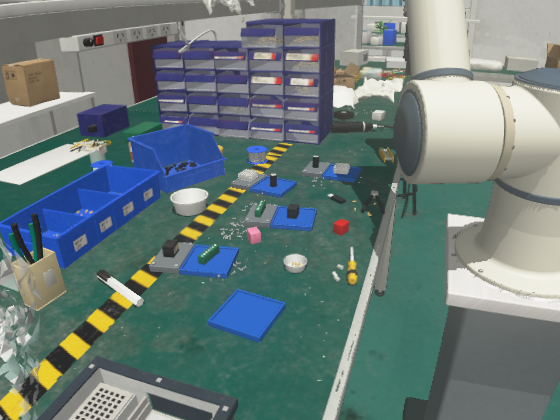

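```bash
python3 -c "
import plant;print([n for n in dir(plant) if n[0]!='_']); print(getattr(plant,'grip_point_offset',None))"
```

```text
['Unreachable', 'finish_job', 'get_calibration', 'grip_point_offset', 'read_camera', 'sense']
18.700000000000003
```

Top: tray A (relay sample 206,148) holds the terminal (211,175). B (terminal sample 284,184) holds the relay (289,211). C (heat-sink sample 349,147) holds the capacitor (344,175). D (capacitor sample 399,203) holds the heat sink (399,231). The spare is at (166,221) and the dish at (221,233). Relay candidates are: black on blue (289,211), which is the loose one; black on step (206,147), the sample; pink (248,193) and red (278,253), the look-alikes; and the black stick (334,238). I choose (289,211).

```bash
cat >> h.py <<'E'
def blue(im):
    hsv=cv2.cvtColor(im,cv2.COLOR_RGB2HSV); return cv2.inRange(hsv,(100,120,60),(125,255,255))
def tray(im,c,u,v,r,z=11):
    m=blue(im); k=np.zeros_like(m); cv2.circle(k,(int(u),int(v)),int(r),255,-1); m&=k
    m=cv2.morphologyEx(m,cv2.MORPH_OPEN,np.ones((3,3)))
    cs,_=cv2.findContours(m,cv2.RETR_EXTERNAL,cv2.CHAIN_APPROX_NONE)
    P=np.vstack([q for q in cs if cv2.contourArea(q)>20])[:,0].astype(float)
    W=np.array([onz(c,*p,z)[:2] for p in P],np.float32)
    return cv2.minAreaRect(W)
E
python3 - <<'E'
from h import *
im=cv2.cvtColor(cv2.imread('pics/top0.png'),cv2.COLOR_BGR2RGB); c=get_calibration('top')
for n,p,s in [('A',(211,175),(206,148)),('B',(287,212),(284,184)),('C',(343,177),(349,147)),('D',(396,232),(398,203)),('S',(166,221),None)]:
    print(n,tray(im,c,*p,28),'sample',None if s is None else onz(c,*s,25)[:2].round())
s=sense(); R=Ro.from_quat(np.roll(s['tcp_rot'],-1)).as_matrix(); print(R.round(3)); w=get_calibration('wrist'); print('cam in tool',R.T@(-np.array(w['R']).T@w['t']-s['eef_pos']),(np.array(w['R'])@R).round(3))
big=cv2.resize(cv2.imread('pics/top0.png')[125:275,140:430],None,fx=2.7,fy=2.7,interpolation=cv2.INTER_CUBIC); cv2.imwrite('pics/crop.png',big)
E
```

```text
A ((583.6769409179688, 195.32955932617188), (93.16578674316406, 94.47542572021484), 9.929966926574707) sample [658. 205.]
B ((483.1299743652344, -21.23053741455078), (92.06239318847656, 94.02510833740234), 8.320587158203125) sample [561. -13.]
C ((588.3883666992188, -177.25701904296875), (93.98997497558594, 92.73089599609375), 80.38719940185547) sample [ 666. -190.]
D ((436.1280822753906, -324.265380859375), (93.83729553222656, 91.89080047607422), 88.20820617675781) sample [ 513. -326.]
S ((455.1077575683594, 318.1646728515625), (94.9374008178711, 93.01506805419922), 83.50724029541016) sample None
[[ 0.899  0.437 -0.   ]
 [ 0.437 -0.899  0.001]
 [ 0.    -0.001 -1.   ]]
cam in tool [  83.67689124   -0.1884839  -141.96619255] [[-0.     1.    -0.   ]
 [-0.946 -0.    -0.324]
 [-0.324  0.     0.946]]
```

View pics/crop.png

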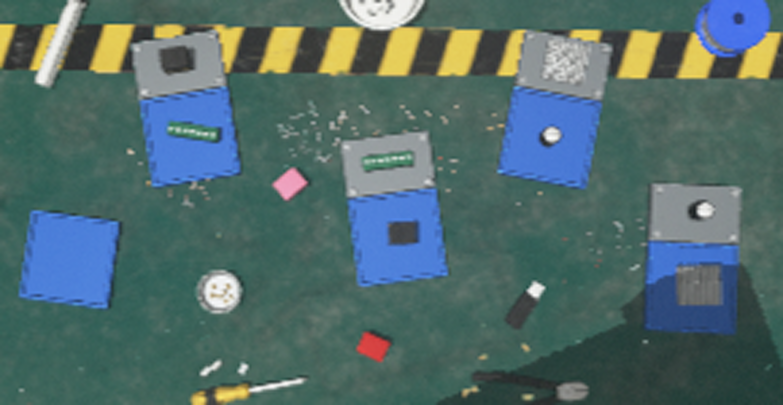

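Crop confirms the assignment: A has the relay sample and terminal, B the terminal sample and relay, C the heat-sink sample and capacitor, D the capacitor sample and heat sink. Trays measure about 93x93 mm with samples about 78 mm off, which is consistent. Next I move the wrist camera over A and B.

```bash
cat >> h.py <<'E'
def go(x,y,z,az,x0=None):
    "row numbers (m, deg) from present pose to TCP (x,y,z), pointing down, tool x at azimuth az deg"
    s=sense(); R=Ro.from_quat(np.roll(s['tcp_rot'],-1)); a=np.radians(az)
    G=Ro.from_matrix(np.array([[np.cos(a),np.sin(a),0],[np.sin(a),-np.cos(a),0],[0,0,-1]]).T.reshape(3,3).T)
    d=R.inv().apply(np.array([x,y,z])-s['eef_pos'])/1000; r=(R.inv()*G).as_rotvec(degrees=True)
    print(s['time_s'].__round__(2) if hasattr(s['time_s'],'__round__') else s['time_s'],'row',d.round(4),r.round(2),'rows~',round(max(np.linalg.norm(d)/.05,np.linalg.norm(r)/8.59),1))
E
python3 -c "
from h import *
go(500,80,250,80)"
```

```text
0.15 row [ 0.4845 -0.478  -0.0186] [-5.000e-02 -3.000e-02 -5.406e+01] rows~ 13.6
```

>>> apply_moves(commands=[[[0.0854,0.4845,-0.478,-0.019,0,0,-54],[0.0854,0.4845,-0.478,-0.019,0,0,-54],[0.0854,0.4845,-0.478,-0.019,0,0,-54],[0.0854,0.4845,-0.478,-0.019,0,0,-54],[0.0854,0.4845,-0.478,-0.019,0,0,-54],[0.0854,0.4845,-0.478,-0.019,0,0,-54],[0.0854,0.4845,-0.478,-0.019,0,0,-54],[0.0854,0.4845,-0.478,-0.019,0,0,-54],[0.0854,0.4845,-0.478,-0.019,0,0,-54],[0.0854,0.4845,-0.478,-0.019,0,0,-54],[0.0854,0.4845,-0.478,-0.019,0,0,-54],[0.0854,0.4845,-0.478,-0.019,0,0,-54]]])

```text
time_s: 1.35
eef_pos: [473.3, 5.7, 248.2]
tcp_rot: [0.0, 0.766, 0.642, 0.0]
ft_force: [1.6, -0.7, 0.9]
width: 1.001
grasp_force: 0.0
```

```bash
python3 -c "
from h import *
go(500,80,250,80)"
```

```text
1.35 row [ 0.0779  0.0133 -0.0018] [ 0.01 -0.   -0.06] rows~ 1.6
```

>>> apply_moves(commands=[[[0.0854,0.0,0.0,0,0,0,0],[0.0854,0.0,0.0,0,0,0,0],[0.0854,0.0,0.0,0,0,0,0]]])

```text
time_s: 1.65
eef_pos: [472.7, 2.9, 247.9]
tcp_rot: [-0.0, 0.766, 0.642, -0.0]
ft_force: [0.4, -0.2, -0.9]
width: 0.997
grasp_force: 0.0
```

```bash
python3 - <<'E'
from h import *
print(sense()['eef_pos'],np.abs(sense()['joint_velocities']).max())
im,c=snap('wrist','w1.png')
for n,p in [('A',(583.7,195.3)),('B',(483.1,-21.2)),('C',(588,-177)),('S',(455,318))]: print(n,proj(c,[*p,11]).round())
E
```

```text
[472.74624712   2.87446187 247.86335522] 0.022574690056480808
A [364. -76.]
B [289. 185.]
C [401. 297.]
S [ 182. -221.]
```

View pics/w1.png

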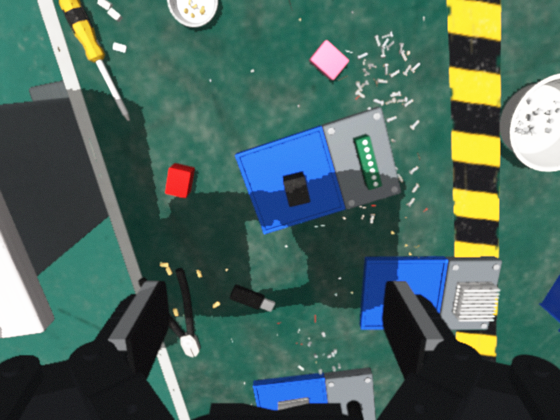

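Wrist view: the relay is in tray B at (296,188), the terminal sample at (369,160), pink at (329,60), red at (180,180), dish at (192,8). Next I measure the relay top and the tray.

```bash
cat >> h.py <<'E'
def part(im,mask,c,u,v,r,ztop):
    k=np.zeros_like(mask); cv2.circle(k,(int(u),int(v)),int(r),255,-1); m=cv2.morphologyEx(mask&k,cv2.MORPH_OPEN,np.ones((3,3)))
    cs,_=cv2.findContours(m,cv2.RETR_EXTERNAL,cv2.CHAIN_APPROX_NONE); q=max(cs,key=cv2.contourArea)[:,0].astype(float)
    return cv2.minAreaRect(np.array([onz(c,*p,ztop)[:2] for p in q],np.float32)),cv2.boundingRect(q.astype(np.int32))
E
python3 - <<'E'
from h import *
im=cv2.cvtColor(cv2.imread('pics/w1.png'),cv2.COLOR_BGR2RGB); c=get_calibration('wrist')
print('tray B',tray(im,c,289,185,75))
hsv=cv2.cvtColor(im,cv2.COLOR_RGB2HSV)
dark=cv2.inRange(hsv,(0,0,0),(180,255,75))
lows=cv2.inRange(hsv,(0,0,0),(180,110,120))
for n,m in(('dark',dark),('lowsat',lows)):
    for z in(8,32): print(n,z,part(im,m,c,296,188,32,z))
cr=cv2.resize(cv2.imread('pics/w1.png')[110:240,225:415],None,fx=4,fy=4,interpolation=cv2.INTER_CUBIC); cv2.imwrite('pics/relay.png',cr)
E
```

```text
tray B ((485.09393310546875, -19.09621810913086), (92.71906280517578, 93.7759780883789), 8.148426055908203)
dark 8 (((489.1600646972656, -28.611116409301758), (22.784881591796875, 33.996150970458984), 4.309535503387451), (284, 173, 26, 33))
dark 32 (((489.05615234375, -21.469594955444336), (21.352806091308594, 31.859451293945312), 4.30953311920166), (284, 173, 26, 33))
lowsat 8 (((489.3031005859375, -28.722171783447266), (22.27977180480957, 32.687705993652344), 4.319893836975098), (284, 173, 25, 33))
lowsat 32 (((489.1902160644531, -21.57366371154785), (20.879480361938477, 30.633243560791016), 4.319896221160889), (284, 173, 25, 33))
```

View pics/relay.png

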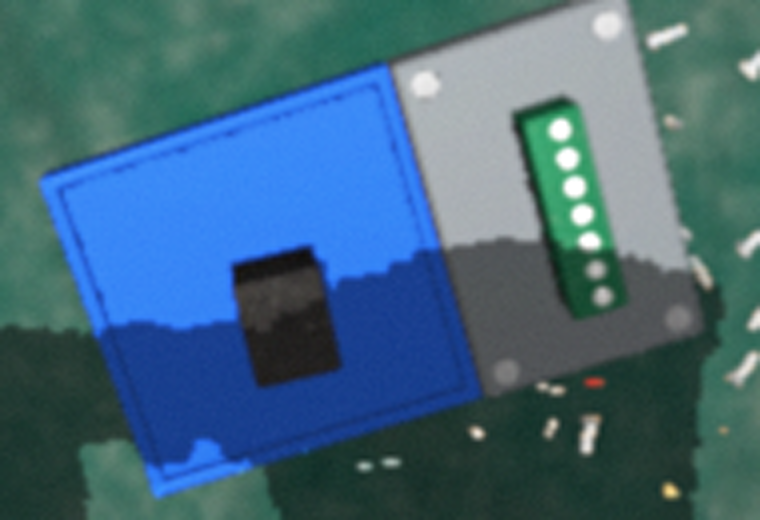

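Crop: the relay's top face has its centre near crop (290,326), which is full (297.4,191.5). A strip of its far side shows above it.

```bash
python3 -c "
from h import *
c=get_calibration('wrist')
q=[(238,283),(319,267),(341,368),(260,387)]
W=[onz(c,225+(u-1.5)/4,110+(v-1.5)/4,32)[:2] for u,v in q]; print(np.round(W,1),np.mean(W,0)); print([np.linalg.norm(W[i]-W[(i+1)%4]).round(1) for i in range(4)])
x,y=np.mean(W,0); go(x,y,80,94); go(x,y,13,94)"
```

```text
[[479.2 -10.5]
 [499.2 -10.1]
 [500.7 -36.6]
 [480.1 -37.9]] [489.80207208 -23.77515461]
[np.float64(20.1), np.float64(26.6), np.float64(20.7), np.float64(27.4)]
1.7 row [-0.0228  0.0215  0.1679] [-2.000e-02  1.000e-02 -1.414e+01] rows~ 3.4
1.7 row [-0.0228  0.0215  0.2349] [-2.000e-02  1.000e-02 -1.414e+01] rows~ 4.7
```

>>> apply_moves(commands=[[[0.044,-0.023,0.0215,0.15,0,0,-12.6],[0.044,-0.023,0.0215,0.15,0,0,-12.6],[0.044,-0.023,0.0215,0.15,0,0,-12.6],[0.044,-0.023,0.0215,0.15,0,0,-12.6],[0.044,-0.023,0.0215,0.18,0,0,-12.6],[0.044,-0.023,0.0215,0.21,0,0,-12.6],[0.044,-0.023,0.0215,0.235,0,0,-12.6],[0.044,-0.023,0.0215,0.235,0,0,-12.6],[0.044,-0.023,0.0215,0.235,0,0,-12.6],[0.044,-0.023,0.0215,0.235,0,0,-12.6]]])

```text
time_s: 2.7
eef_pos: [491.2, -23.2, 15.0]
tcp_rot: [0.001, 0.691, 0.722, 0.001]
ft_force: [0.5, 0.6, 0.1]
width: 0.515
grasp_force: 0.0
```

```bash
python3 - <<'E'
from h import *
go(489.8,-23.8,13,92.5); snap('wrist','w2.png')
E
```

```text
2.7 row [-0.0005 -0.0014  0.002 ] [0.13 0.03 0.01] rows~ 0.1
```

View pics/w2.png

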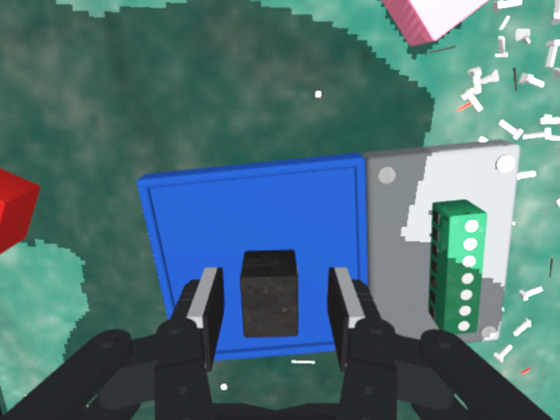

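The fingers straddle the relay at (270,295), centred. I'll close and lift.

>>> apply_moves(commands=[[[0.0,0,0,0.001,0,0,0],[0.0,0,0,0.001,0,0,0],[0.0,0,0,0.001,0,0,0],[0.0,0,0,0.001,0,0,0],[0.0,0,0,0.001,0,0,0],[0.0,0,0,0.001,0,0,0],[0.0,0,0,0.001,0,0,0],[0.0,0,0,-0.02,0,0,0],[0.0,0,0,-0.05,0,0,0],[0.0,0,0,-0.1,0,0,0],[0.0,0,0,-0.1,0,0,0],[0.0,0,0,-0.1,0,0,0]]])

```text
time_s: 3.95
eef_pos: [490.9, -22.9, 114.3]
tcp_rot: [0.001, 0.691, 0.723, 0.001]
ft_force: [0.8, -0.8, -1.3]
width: 0.241
grasp_force: 59.7
```

```bash
python3 - <<'E'
from h import *
go(456,319,114,92.5)
E
```

```text
3.95 row [ 3.431e-01 -1.960e-02  1.000e-04] [0.16 0.03 0.05] rows~ 6.9
```

>>> apply_moves(commands=[[[0.0,0.343,-0.0195,0,0,0,0],[0.0,0.343,-0.0195,0,0,0,0],[0.0,0.343,-0.0195,0,0,0,0],[0.0,0.343,-0.0195,0,0,0,0],[0.0,0.343,-0.0195,0,0,0,0],[0.0,0.343,-0.0195,0,0,0,0],[0.0,0.343,-0.0195,0,0,0,0],[0.0,0.343,-0.0195,0.03,0,0,0],[0.0,0.343,-0.0195,0.06,0,0,0],[0.0,0.343,-0.0195,0.08,0,0,0],[0.0,0.343,-0.0195,0.08,0,0,0],[0.0,0.343,-0.0195,0.08,0,0,0]]])

```text
time_s: 5.15
eef_pos: [455.1, 318.6, 32.6]
tcp_rot: [-0.0, 0.691, 0.723, -0.001]
ft_force: [0.3, 0.5, -0.0]
width: 0.241
grasp_force: 59.7
```

```bash
python3 - <<'E'
from h import *
im,c=snap('wrist','w3.png'); go(456,319,14,92.5)
p=proj(c,[455,318,11]); print(p, tray(im,c,*p,200))
E
```

```text
5.2 row [0.0001 0.0004 0.0193] [-0.01  0.    0.04] rows~ 0.4
[275.0006157  262.46896248] ((479.5387878417969, 306.4862976074219), (119.2832260131836, 139.53968811035156), 83.21259307861328)
```

View pics/w3.png

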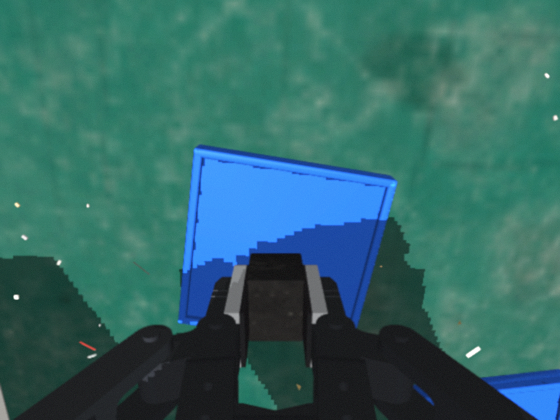

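The relay is held square, over the middle of the spare tray (about 285,240). I'll set it down and release.

>>> apply_moves(commands=[[[0.0,0,0,0.018,0,0,0],[0.0,0,0,0.0184,0,0,0],[0.0,0,0,0.0184,0,0,0],[0.044,0,0,0.0184,0,0,0],[0.044,0,0,0.0184,0,0,0],[0.044,0,0,0.0184,0,0,0],[0.044,0,0,0.0184,0,0,0],[0.044,0,0,-0.01,0,0,0],[0.044,0,0,-0.05,0,0,0],[0.044,0,0,-0.1,0,0,0],[0.044,0,0,-0.15,0,0,0],[0.044,0,0,-0.15,0,0,0]]])

```text
time_s: 6.4
eef_pos: [458.2, 320.5, 189.4]
tcp_rot: [0.001, 0.691, 0.723, 0.005]
ft_force: [1.3, 0.9, -1.7]
width: 0.514
grasp_force: 0.0
```

```bash
python3 - <<'E'
from h import *
go(575,230,200,81)
E
```

```text
6.4 row [-0.0955  0.1128 -0.01  ] [ 0.48 -0.3  11.55] rows~ 3.0
```

>>> apply_moves(commands=[[[0.044,-0.095,0.115,-0.015,0,0,11.5],[0.044,-0.095,0.115,-0.015,0,0,11.5],[0.044,-0.095,0.115,-0.015,0,0,11.5],[0.044,-0.095,0.115,-0.015,0,0,11.5],[0.044,-0.095,0.115,-0.015,0,0,11.5],[0.044,-0.095,0.115,-0.015,0,0,11.5],[0.044,-0.095,0.115,-0.015,0,0,11.5]]])

```text
time_s: 7.1
eef_pos: [573.6, 229.8, 197.8]
tcp_rot: [-0.0, 0.76, 0.65, -0.0]
ft_force: [-0.1, 0.0, 0.1]
width: 0.52
grasp_force: 0.0
```

```bash
python3 - <<'E'
from h import *
im,c=snap('wrist','w4.png'); print(sense()['eef_pos'])
p=proj(c,[583.7,195.3,11]); print(p, tray(im,c,*p,95))
hsv=cv2.cvtColor(im,cv2.COLOR_RGB2HSV); g=cv2.inRange(hsv,(60,90,40),(85,255,255))|cv2.inRange(hsv,(0,0,180),(180,60,255))
r=part(im,g,c,p[0],p[1],50,25); print(r)
cv2.imwrite('pics/c4.png',cv2.resize(cv2.imread('pics/w4.png')[90:370,170:470],None,fx=2,fy=2,interpolation=cv2.INTER_CUBIC))
E
```

```text
[573.73626707 229.9089502  197.94559991]
[291.94174432 210.49866485] ((586.2822265625, 198.5311737060547), (92.5181655883789, 93.93084716796875), 9.797516822814941)
(((591.2050170898438, 195.12977600097656), (52.94691467285156, 12.420877456665039), 82.02094268798828), (294, 186, 15, 57))
```

View pics/c4.png

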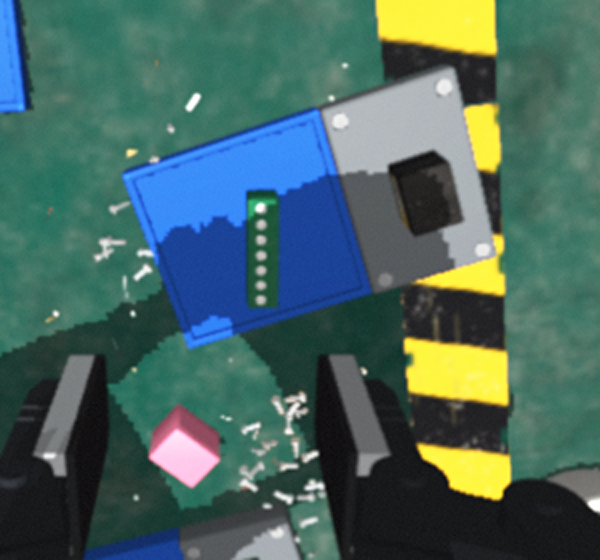

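The terminal is at crop (262,250), long axis at azimuth 82°, rectangle 52.9 x 12.4 mm at z=25 (true 52 x 14), which fits. The relay sample is at (427,192) and the pink look-alike at (184,447).

```bash
python3 - <<'E'
from h import *
go(591,194.7,13,82)
E
```

```text
7.15 row [-0.0321  0.0226  0.1849] [-0.03  0.01 -0.88] rows~ 3.8
```

>>> apply_moves(commands=[[[0.038,-0.032,0.0225,0.1,0,0,-0.9],[0.038,-0.032,0.0225,0.13,0,0,-0.9],[0.038,-0.032,0.0225,0.14,0,0,-0.9],[0.038,-0.032,0.0225,0.155,0,0,-0.9],[0.038,-0.032,0.0225,0.17,0,0,-0.9],[0.038,-0.032,0.0225,0.1845,0,0,-0.9],[0.038,-0.032,0.0225,0.1845,0,0,-0.9],[0.038,-0.032,0.0225,0.1845,0,0,-0.9]]])

```text
time_s: 7.95
eef_pos: [592.3, 194.6, 14.5]
tcp_rot: [0.0, 0.755, 0.656, 0.001]
ft_force: [0.8, -0.1, 0.6]
width: 0.444
grasp_force: 0.0
```

>>> apply_moves(commands=[[[0.0,0,0,0,0,0,0],[0.0,0,0,0,0,0,0],[0.0,0,0,0,0,0,0],[0.0,0,0,0,0,0,0],[0.0,0,0,0,0,0,0],[0.0,0,0,0,0,0,0],[0.0,0,0,0,0,0,0]]])

```text
time_s: 8.65
eef_pos: [592.5, 194.3, 14.9]
tcp_rot: [0.0, 0.755, 0.656, 0.001]
ft_force: [-2.1, 1.4, 9.8]
width: 0.141
grasp_force: 59.2
```

>>> apply_moves(commands=[[[0.0,0,0,-0.02,0,0,0],[0.0,0,0,-0.05,0,0,0],[0.0,0,0,-0.1,0,0,0],[0.0,0,0,-0.1,0,0,0],[0.0,0,0,-0.1,0,0,0],[0.0,0,0,-0.1,0,0,0]]])

```text
time_s: 9.25
eef_pos: [591.5, 193.9, 113.3]
tcp_rot: [-0.0, 0.755, 0.656, -0.0]
ft_force: [-0.2, -0.8, -0.5]
width: 0.138
grasp_force: 58.9
```

```bash
python3 - <<'E'
from h import *
snap('wrist','w5.png')
go(484.8,-19.5,113,98)
E
```

```text
9.3 row [-0.2262 -0.0755  0.    ] [ -0.08   0.02 -16.06] rows~ 4.8
```

View pics/w5.png

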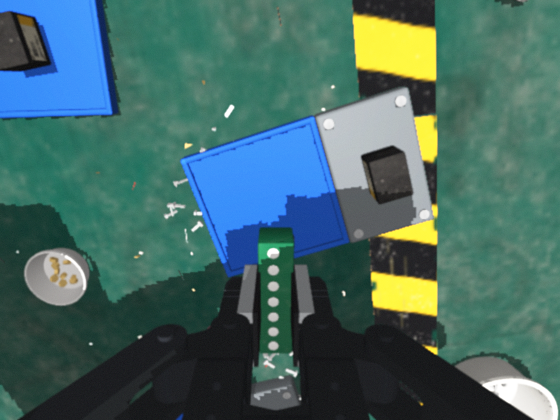

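Terminal held square. The spare tray with the parked relay is visible at (30,40). I'll carry the terminal to tray B.

>>> apply_moves(commands=[[[0.0,-0.226,-0.0755,0,0,0,-16],[0.0,-0.226,-0.0755,0,0,0,-16],[0.0,-0.226,-0.0755,0,0,0,-16],[0.0,-0.226,-0.0755,0,0,0,-16],[0.0,-0.226,-0.0755,0,0,0,-16],[0.0,-0.226,-0.0755,0,0,0,-16],[0.0,-0.226,-0.0755,0.04,0,0,-16],[0.0,-0.226,-0.0755,0.07,0,0,-16],[0.0,-0.226,-0.0755,0.085,0,0,-16],[0.0,-0.226,-0.0755,0.085,0,0,-16],[0.0,-0.226,-0.0755,0.085,0,0,-16]]])

```text
time_s: 10.4
eef_pos: [485.3, -18.8, 28.4]
tcp_rot: [-0.001, 0.656, 0.754, -0.0]
ft_force: [0.4, -0.4, -0.2]
width: 0.142
grasp_force: 58.8
```

```bash
python3 - <<'E'
from h import *
go(484.8,-19.5,14,98)
E
```

```text
10.4 row [-0.0006 -0.0006  0.0144] [-0.06 -0.02 -0.04] rows~ 0.3
```

>>> apply_moves(commands=[[[0.0,0,0,0.01,0,0,0],[0.0,0,0,0.0145,0,0,0],[0.0,0,0,0.0145,0,0,0],[0.036,0,0,0.0145,0,0,0],[0.036,0,0,0.0145,0,0,0],[0.036,0,0,0.0145,0,0,0],[0.036,0,0,0.0145,0,0,0],[0.036,0,0,-0.01,0,0,0],[0.036,0,0,-0.05,0,0,0],[0.036,0,0,-0.1,0,0,0],[0.036,0,0,-0.12,0,0,0],[0.036,0,0,-0.12,0,0,0]]])

```text
time_s: 11.6
eef_pos: [487.0, -19.4, 151.5]
tcp_rot: [0.002, 0.656, 0.754, 0.001]
ft_force: [-0.6, 0.5, -0.2]
width: 0.426
grasp_force: 0.0
```

>>> apply_moves(commands=[[[0.044,0.04,0,0,0,0,0],[0.044,0.04,0,0,0,0,0],[0.044,0.04,0,0,0,0,0]]])

```text
time_s: 11.9
eef_pos: [479.4, 21.0, 147.8]
tcp_rot: [-0.0, 0.656, 0.755, -0.0]
ft_force: [-0.3, 0.0, -0.4]
width: 0.517
grasp_force: 0.0
```

```bash
python3 - <<'E'
from h import *
im,c=snap('wrist','w6.png'); print(sense()['eef_pos'])
p=proj(c,[484.8,-19.5,11]); print(p, tray(im,c,*p,120))
hsv=cv2.cvtColor(im,cv2.COLOR_RGB2HSV); g=cv2.inRange(hsv,(60,90,40),(85,255,255))|cv2.inRange(hsv,(0,0,180),(180,60,255))
print(part(im,g,c,p[0],p[1],55,25))
E
```

```text
[479.61584561  20.47751414 147.89938095]
[274.93765475 241.00415732] ((484.9918518066406, -18.236248016357422), (92.27916717529297, 94.3144760131836), 8.231582641601562)
(((485.40478515625, -17.749019622802734), (12.57825756072998, 54.65168380737305), 8.035592079162598), (268, 213, 17, 66))
```

View pics/w6.png

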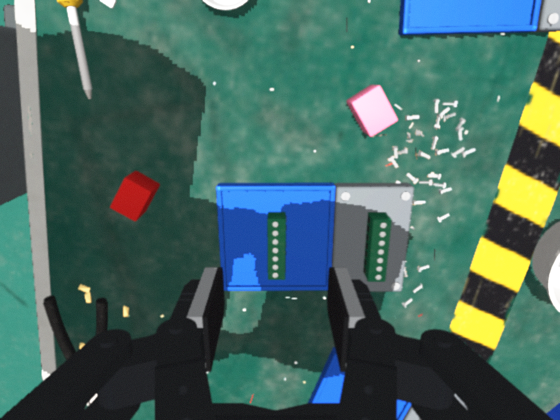

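The terminal lies flat at (276,246), centred in tray B to about 1 mm. Next is the relay, from the spare tray.

```bash
python3 - <<'E'
from h import *
go(455.3,318.7,114,92.5)
E
```

```text
11.95 row [0.2987 0.0174 0.0339] [-0.06 -0.    5.49] rows~ 6.0
```

>>> apply_moves(commands=[[[0.044,0.2985,0.0175,0.034,0,0,5.5],[0.044,0.2985,0.0175,0.034,0,0,5.5],[0.044,0.2985,0.0175,0.034,0,0,5.5],[0.044,0.2985,0.0175,0.034,0,0,5.5],[0.044,0.2985,0.0175,0.034,0,0,5.5],[0.044,0.2985,0.0175,0.034,0,0,5.5],[0.044,0.2985,0.0175,0.034,0,0,5.5],[0.044,0.2985,0.0175,0.034,0,0,5.5],[0.044,0.2985,0.0175,0.034,0,0,5.5]]])

```text
time_s: 12.85
eef_pos: [456.2, 317.3, 114.2]
tcp_rot: [-0.0, 0.692, 0.722, -0.0]
ft_force: [-0.3, 0.3, -0.4]
width: 0.515
grasp_force: 0.0
```

```bash
python3 - <<'E'
from h import *
im,c=snap('wrist','w7.png'); go(455.3,318.7,14.5,92.5)
p=proj(c,[455.3,318.7,32]); print(p)
hsv=cv2.cvtColor(im,cv2.COLOR_RGB2HSV)
for m in (cv2.inRange(hsv,(0,0,0),(180,255,75)),cv2.inRange(hsv,(0,0,0),(180,110,120))): print(part(im,m,c,*p,50,32))
E
```

```text
12.9 row [ 0.0017 -0.0009  0.0999] [-0.03  0.02 -0.14] rows~ 2.0
[273.90305532 214.85847661]
(((456.4020690917969, 316.6758117675781), (20.880102157592773, 22.31039047241211), 1.576002836227417), (259, 201, 34, 34))
(((456.13250732421875, 321.305419921875), (20.59654998779297, 31.58047866821289), 1.5772757530212402), (259, 187, 34, 48))
```

>>> apply_moves(commands=[[[0.044,0.0015,0,0.05,0,0,0],[0.044,0.0015,0,0.075,0,0,0],[0.044,0.0015,0,0.1,0,0,0],[0.044,0.0015,0,0.1,0,0,0],[0.0,0.0015,0,0.1,0,0,0],[0.0,0.0015,0,0.1,0,0,0],[0.0,0.0015,0,0.1,0,0,0],[0.0,0.0015,0,0.1,0,0,0],[0.0,0.0015,0,0.1,0,0,0],[0.0,0.0015,0,0.1,0,0,0]]])

```text
time_s: 13.9
eef_pos: [456.8, 320.2, 15.9]
tcp_rot: [0.0, 0.692, 0.722, 0.001]
ft_force: [0.7, -3.1, 11.2]
width: 0.24
grasp_force: 60.0
```

>>> apply_moves(commands=[[[0.0,0,0,-0.02,0,0,0],[0.0,0,0,-0.05,0,0,0],[0.0,0,0,-0.1,0,0,0],[0.0,0,0,-0.1,0,0,0],[0.0,0,0,-0.1,0,0,0]]])

```text
time_s: 14.4
eef_pos: [456.7, 320.4, 116.3]
tcp_rot: [0.001, 0.692, 0.722, 0.002]
ft_force: [0.1, -0.0, -1.2]
width: 0.239
grasp_force: 58.8
```

```bash
python3 - <<'E'
from h import *
go(586.2,198.2,114,100)
E
```

```text
14.4 row [-0.1276  0.1242  0.0025] [ 0.19 -0.08 -7.55] rows~ 3.6
```

>>> apply_moves(commands=[[[0.0,-0.127,0.125,0,0,0,-7.5],[0.0,-0.127,0.125,0,0,0,-7.5],[0.0,-0.127,0.125,0,0,0,-7.5],[0.0,-0.127,0.125,0,0,0,-7.5],[0.0,-0.127,0.125,0,0,0,-7.5],[0.0,-0.127,0.125,0.04,0,0,-7.5],[0.0,-0.127,0.125,0.07,0,0,-7.5],[0.0,-0.127,0.125,0.085,0,0,-7.5],[0.0,-0.127,0.125,0.085,0,0,-7.5],[0.0,-0.127,0.125,0.085,0,0,-7.5]]])

```text
time_s: 15.4
eef_pos: [586.3, 198.8, 30.0]
tcp_rot: [-0.0, 0.643, 0.766, 0.0]
ft_force: [-0.4, -0.4, 1.3]
width: 0.24
grasp_force: 58.9
```

```bash
python3 - <<'E'
from h import *
go(586.2,198.2,15,100)
E
```

```text
15.4 row [-0.0006 -0.0002  0.015 ] [ 0.   -0.   -0.03] rows~ 0.3
```

>>> apply_moves(commands=[[[0.0,0,0,0.01,0,0,0],[0.0,0,0,0.0148,0,0,0],[0.0,0,0,0.0148,0,0,0],[0.042,0,0,0.0148,0,0,0],[0.042,0,0,0.0148,0,0,0],[0.042,0,0,0.0148,0,0,0],[0.042,0,0,0.0148,0,0,0],[0.042,0,0,-0.01,0,0,0],[0.042,0,0,-0.05,0,0,0],[0.042,0,0,-0.1,0,0,0],[0.042,0,0,-0.15,0,0,0],[0.042,0,0,-0.15,0,0,0]]])

```text
time_s: 16.6
eef_pos: [589.4, 199.3, 186.3]
tcp_rot: [0.003, 0.643, 0.766, 0.004]
ft_force: [0.2, 0.0, 0.0]
width: 0.493
grasp_force: 0.0
```

>>> apply_moves(commands=[[[0.044,0.04,0,0,0,0,0],[0.044,0.04,0,0,0,0,0],[0.044,0.04,0,0,0,0,0]]])

```text
time_s: 16.9
eef_pos: [579.0, 238.4, 179.3]
tcp_rot: [-0.0, 0.643, 0.766, -0.0]
ft_force: [0.3, -0.5, -0.5]
width: 0.515
grasp_force: 0.0
```

```bash
python3 - <<'E'
from h import *
im,c=snap('wrist','w8.png'); print(sense()['eef_pos'])
p=proj(c,[586.2,198.2,32]); print(p, tray(im,c,*p,100))
hsv=cv2.cvtColor(im,cv2.COLOR_RGB2HSV)
for m in (cv2.inRange(hsv,(0,0,0),(180,255,75)),cv2.inRange(hsv,(0,0,0),(180,110,120))): print(part(im,m,c,*p,40,32))
go(583,-120,200,80)
E
```

```text
[579.15022359 237.78595291 179.26518353]
[275.25106457 235.69480115] ((586.1708374023438, 198.95486450195312), (92.36223602294922, 94.56680297851562), 9.755162239074707)
(((586.6685791015625, 201.34197998046875), (20.930660247802734, 34.00370788574219), 10.004426002502441), (264, 213, 26, 39))
(((586.6478271484375, 201.36474609375), (20.58648109436035, 32.38639831542969), 9.452167510986328), (264, 214, 26, 37))
16.95 row [-0.353  -0.0583 -0.0206] [-0.02  0.02 19.99] rows~ 7.2
```

View pics/w8.png

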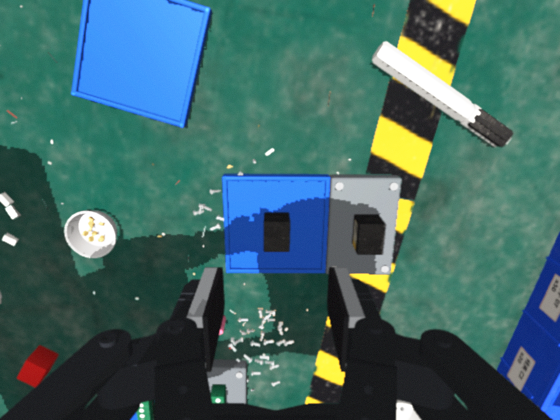

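The relay sits at (277,232) centred in tray A once parallax is allowed for, and the spare is empty again. Next is tray C with the capacitor.

>>> apply_moves(commands=[[[0.044,-0.353,-0.058,-0.021,0,0,20],[0.044,-0.353,-0.058,-0.021,0,0,20],[0.044,-0.353,-0.058,-0.021,0,0,20],[0.044,-0.353,-0.058,-0.021,0,0,20],[0.044,-0.353,-0.058,-0.021,0,0,20],[0.044,-0.353,-0.058,-0.021,0,0,20],[0.044,-0.353,-0.058,-0.021,0,0,20],[0.044,-0.353,-0.058,-0.021,0,0,20],[0.044,-0.353,-0.058,-0.021,0,0,20],[0.044,-0.353,-0.058,-0.021,0,0,20],[0.044,-0.353,-0.058,-0.021,0,0,20]]])

```text
time_s: 18.05
eef_pos: [583.0, -118.6, 200.3]
tcp_rot: [-0.0, 0.766, 0.643, -0.0]
ft_force: [-0.2, -0.9, 0.8]
width: 0.518
grasp_force: 0.0
```

```bash
python3 - <<'E'
from h import *
im,c=snap('wrist','w9.png'); print(sense()['eef_pos'])
p=proj(c,[590,-174.5,11]); print(p, tray(im,c,*p,95))
pd=proj(c,[438,-322,11]); print('D',pd)
hsv=cv2.cvtColor(im,cv2.COLOR_RGB2HSV)
for m in (cv2.inRange(hsv,(0,0,140),(180,70,255)),cv2.inRange(hsv,(0,0,0),(180,110,120))): print(part(im,m,c,*p,45,40))
cv2.imwrite('pics/c9.png',cv2.resize(cv2.imread('pics/w9.png')[110:310,180:440],None,fx=3,fy=3,interpolation=cv2.INTER_CUBIC))
E
```

```text
[ 583.04833449 -118.55089835  200.38082893]
[292.8663238  230.87951462] ((590.95068359375, -174.20767211914062), (94.89875793457031, 92.49281311035156), 80.15318298339844)
D [177.51637657 375.26981024]
(((590.4025268554688, -173.0203857421875), (13.34256649017334, 13.091031074523926), 80.57999420166016), (287, 235, 16, 15))
(((590.8596801757812, -161.56201171875), (14.838190078735352, 13.894946098327637), 81.27052307128906), (285, 222, 17, 17))
```

View pics/c9.png

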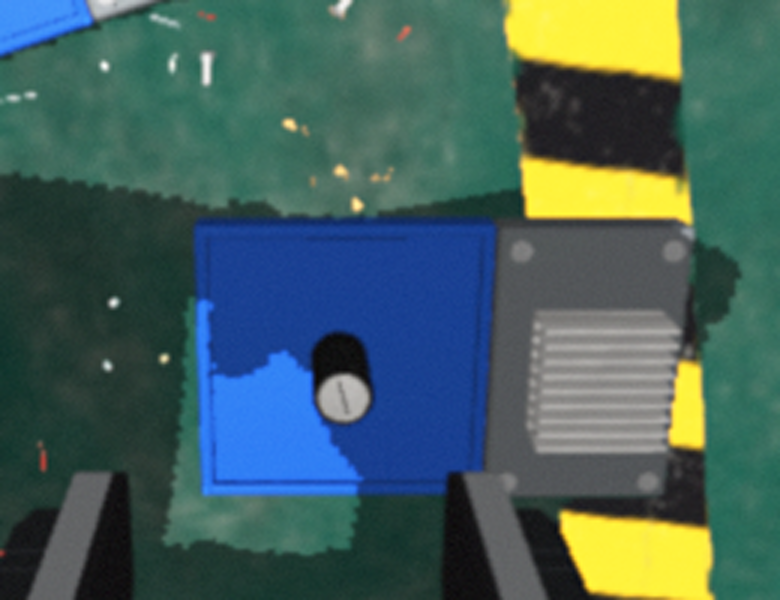

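The capacitor's top disc is at crop (343,398), which is world (590.4,-173.0) at z=40, and the sample is the heat sink. I'll descend.

```bash
python3 - <<'E'
from h import *
go(590.4,-173,16,80)
E
```

```text
18.1 row [-0.0524  0.0167  0.1844] [-0.03 -0.01  0.03] rows~ 3.8
```

>>> apply_moves(commands=[[[0.042,-0.0523,0.0167,0.08,0,0,0],[0.042,-0.0523,0.0167,0.11,0,0,0],[0.042,-0.0523,0.0167,0.12,0,0,0],[0.042,-0.0523,0.0167,0.14,0,0,0],[0.042,-0.0523,0.0167,0.16,0,0,0],[0.042,-0.0523,0.0167,0.184,0,0,0],[0.042,-0.0523,0.0167,0.184,0,0,0],[0.042,-0.0523,0.0167,0.184,0,0,0]]])

```text
time_s: 18.9
eef_pos: [590.6, -173.5, 16.8]
tcp_rot: [-0.0, 0.766, 0.643, -0.0]
ft_force: [-0.1, 0.4, 0.6]
width: 0.49
grasp_force: 0.0
```

>>> apply_moves(commands=[[[0.0,0,0,0,0,0,0],[0.0,0,0,0,0,0,0],[0.0,0,0,0,0,0,0],[0.0,0,0,0,0,0,0],[0.0,0,0,0,0,0,0],[0.0,0,0,0,0,0,0],[0.0,0,0,0,0,0,0]]])

```text
time_s: 19.6
eef_pos: [591.2, -174.3, 18.0]
tcp_rot: [0.001, 0.766, 0.642, 0.001]
ft_force: [0.1, 3.0, 6.7]
width: 0.184
grasp_force: 58.4
```

>>> apply_moves(commands=[[[0.0,0,0,-0.02,0,0,0],[0.0,0,0,-0.05,0,0,0],[0.0,0,0,-0.1,0,0,0],[0.0,0,0,-0.1,0,0,0],[0.0,0,0,-0.1,0,0,0],[0.0,0,0,-0.1,0,0,0]]])

```text
time_s: 20.2
eef_pos: [590.1, -174.1, 116.5]
tcp_rot: [-0.0, 0.766, 0.642, -0.0]
ft_force: [-0.0, -0.3, -0.5]
width: 0.184
grasp_force: 58.6
```

```bash
python3 - <<'E'
from h import *
im,c=snap('wrist','w10.png'); s=sense()['eef_pos']; p=proj(c,s+[0,0,24]); print(p)
hsv=cv2.cvtColor(im,cv2.COLOR_RGB2HSV); print(part(im,cv2.inRange(hsv,(0,0,120),(180,70,255)),c,*p,25,s[2]+24))
go(457,319,116,80)
E
```

```text
[274.65771545 317.52099434]
(((590.5590209960938, -172.2899627685547), (14.457781791687012, 14.270872116088867), 38.77070236206055), (256, 296, 40, 35))
20.25 row [ 4.622e-01 -2.170e-01  3.000e-04] [-0.07 -0.02 -0.05] rows~ 10.2
```

>>> apply_moves(commands=[[[0.0,0.462,-0.217,0,0,0,0],[0.0,0.462,-0.217,0,0,0,0],[0.0,0.462,-0.217,0,0,0,0],[0.0,0.462,-0.217,0,0,0,0],[0.0,0.462,-0.217,0,0,0,0],[0.0,0.462,-0.217,0,0,0,0],[0.0,0.462,-0.217,0,0,0,0],[0.0,0.462,-0.217,0,0,0,0],[0.0,0.462,-0.217,0,0,0,0],[0.0,0.462,-0.217,0,0,0,0],[0.0,0.462,-0.217,0,0,0,0],[0.0,0.462,-0.217,0,0,0,0]]])

```text
time_s: 21.45
eef_pos: [456.4, 319.8, 115.7]
tcp_rot: [-0.0, 0.765, 0.644, -0.001]
ft_force: [-0.4, -0.5, -0.5]
width: 0.188
grasp_force: 58.7
```

>>> apply_moves(commands=[[[0.0,0,0,0.03,0,0,0],[0.0,0,0,0.06,0,0,0],[0.0,0,0,0.08,0,0,0],[0.0,0,0,0.08,0,0,0],[0.0,0,0,0.08,0,0,0]]])

```text
time_s: 21.95
eef_pos: [457.7, 317.4, 36.6]
tcp_rot: [-0.0, 0.767, 0.642, -0.001]
ft_force: [0.4, -0.3, -0.2]
width: 0.188
grasp_force: 58.7
```

```bash
python3 - <<'E'
from h import *
go(457,319,17.5,80)
E
```

```text
21.95 row [ 0.0015 -0.001   0.0191] [-0.05  0.05 -0.12] rows~ 0.4
```

>>> apply_moves(commands=[[[0.0,0,0,0.01,0,0,0],[0.0,0,0,0.0195,0,0,0],[0.0,0,0,0.0195,0,0,0],[0.0,0,0,0.0195,0,0,0],[0.042,0,0,0.0195,0,0,0],[0.042,0,0,0.0195,0,0,0],[0.042,0,0,0.0195,0,0,0],[0.042,0,0,0.0195,0,0,0],[0.042,0,0,0,0,0,0],[0.042,0,0,-0.03,0,0,0],[0.042,0,0,-0.08,0,0,0],[0.042,0,0,-0.08,0,0,0]]])

```text
time_s: 23.15
eef_pos: [460.0, 320.0, 121.9]
tcp_rot: [0.001, 0.766, 0.642, 0.004]
ft_force: [0.1, 0.7, -1.5]
width: 0.496
grasp_force: 0.0
```

>>> apply_moves(commands=[[[0.044,0.03,0,-0.05,0,0,0],[0.044,0.03,0,-0.05,0,0,0],[0.044,0.03,0,-0.05,0,0,0]]])

```text
time_s: 23.45
eef_pos: [463.5, 349.1, 167.8]
tcp_rot: [0.0, 0.766, 0.643, 0.002]
ft_force: [0.7, 0.1, -0.3]
width: 0.517
grasp_force: 0.0
```

```bash
python3 - <<'E'
from h import *
im,c=snap('wrist','w11.png'); print(sense()['eef_pos']); p=proj(c,[457,319,40]); print(p,tray(im,c,*p,100))
hsv=cv2.cvtColor(im,cv2.COLOR_RGB2HSV); print(part(im,cv2.inRange(hsv,(0,0,110),(180,70,255)),c,*p,35,40))
go(430,-280,200,88)
E
```

```text
[462.60752382 348.14577696 166.42821687]
[273.31768064 234.22347301] ((457.5205078125, 321.9125671386719), (94.25715637207031, 92.72476196289062), 83.29440307617188)
(((457.6156311035156, 319.4476623535156), (14.202789306640625, 13.922539710998535), 79.90711212158203), (265, 225, 19, 18))
23.5 row [-0.6242  0.0772 -0.0338] [ 0.03 -0.02 -8.02] rows~ 12.6
```

The capacitor stands in the spare at (457.6,319.4). Now to tray D and the heat sink.

>>> apply_moves(commands=[[[0.06,-0.624,0.077,-0.034,0,0,-8],[0.06,-0.624,0.077,-0.034,0,0,-8],[0.06,-0.624,0.077,-0.034,0,0,-8],[0.06,-0.624,0.077,-0.034,0,0,-8],[0.06,-0.624,0.077,-0.034,0,0,-8],[0.06,-0.624,0.077,-0.034,0,0,-8],[0.06,-0.624,0.077,-0.034,0,0,-8],[0.06,-0.624,0.077,-0.034,0,0,-8],[0.06,-0.624,0.077,-0.034,0,0,-8],[0.06,-0.624,0.077,-0.034,0,0,-8],[0.06,-0.624,0.077,-0.034,0,0,-8],[0.06,-0.624,0.077,-0.034,0,0,-8]]])

```text
time_s: 24.7
eef_pos: [429.4, -251.0, 197.6]
tcp_rot: [-0.001, 0.72, 0.694, -0.0]
ft_force: [1.5, 1.0, -0.7]
width: 0.698
grasp_force: 0.0
```

>>> apply_moves(commands=[[[0.06,0,0,0,0,0,0],[0.06,0,0,0,0,0,0],[0.06,0,0,0,0,0,0]]])

```text
time_s: 25.0
eef_pos: [430.3, -248.2, 197.8]
tcp_rot: [-0.001, 0.72, 0.694, -0.0]
ft_force: [0.3, -0.2, -0.5]
width: 0.7
grasp_force: 0.0
```

```bash
python3 - <<'E'
from h import *
im,c=snap('wrist','w12.png'); print(sense()['eef_pos'])
p=proj(c,[438,-322,11]); print(p, tray(im,c,*p,85))
hsv=cv2.cvtColor(im,cv2.COLOR_RGB2HSV)
print(part(im,cv2.inRange(hsv,(0,0,40),(180,80,255)),c,*p,45,26))
x,y=(p-[110,100]).astype(int); x=max(x,0);y=max(y,0)
print(x,y);cv2.imwrite('pics/c12.png',cv2.resize(cv2.imread('pics/w12.png')[y:y+200,x:x+260],None,fx=3,fy=3,interpolation=cv2.INTER_CUBIC))
E
```

```text
[ 430.5631156  -247.92889357  198.09514781]
[286.3648723  251.16406886] ((437.7146301269531, -320.7132873535156), (94.45465850830078, 92.55569458007812), 87.96165466308594)
(((440.21099853515625, -323.6285705566406), (39.70598220825195, 47.14512252807617), 1.2134045362472534), (267, 236, 45, 48))
176 151
```

View pics/c12.png

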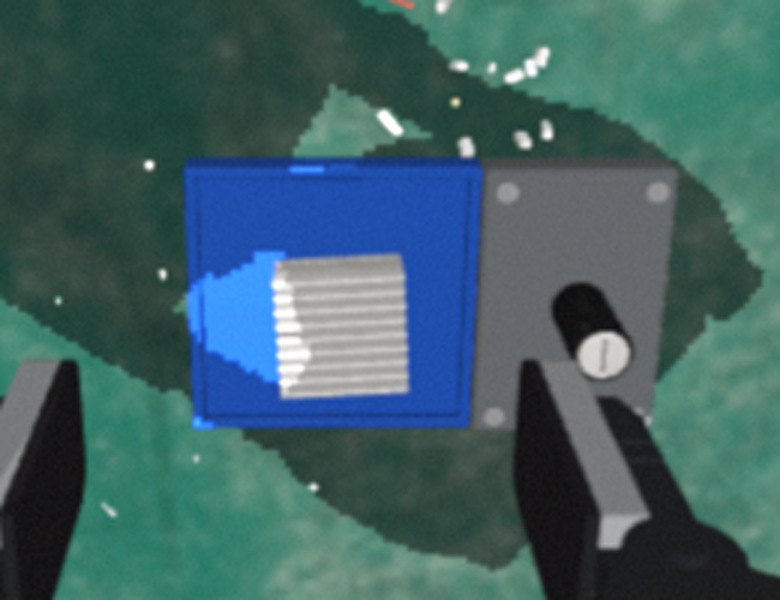

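The heat sink is at crop (341,327), fins up, in tray D, with the capacitor sample at (603,355). Allowing for the visible far face, the centre is about (440.2,-327.2), rotated 1.2°.

```bash
python3 - <<'E'
from h import *
go(440.2,-327,13,91)
E
```

```text
25.05 row [-0.0789  0.0127  0.185 ] [-0.09 -0.07 -3.01] rows~ 4.0
```

>>> apply_moves(commands=[[[0.06,-0.0788,0.0127,0.08,0,0,-3],[0.06,-0.0788,0.0127,0.11,0,0,-3],[0.06,-0.0788,0.0127,0.12,0,0,-3],[0.06,-0.0788,0.0127,0.14,0,0,-3],[0.06,-0.0788,0.0127,0.15,0,0,-3],[0.06,-0.0788,0.0127,0.15,0,0,-3],[0.06,-0.0788,0.0127,0.15,0,0,-3]]])

```text
time_s: 25.75
eef_pos: [441.6, -327.9, 49.8]
tcp_rot: [0.0, 0.701, 0.713, 0.0]
ft_force: [0.0, 0.2, 0.8]
width: 0.702
grasp_force: 0.0
```

```bash
python3 - <<'E'
from h import *
im,c=snap('wrist','w13.png'); s=sense(); print(s['width'])
go(440.2,-327,13,91)
p=proj(c,[440.2,-327,26]); print(p)
hsv=cv2.cvtColor(im,cv2.COLOR_RGB2HSV); print(part(im,cv2.inRange(hsv,(0,0,60),(180,60,255)),c,*p,60,26))
E
```

```text
0.7006898399176251
25.8 row [ 0.0012 -0.0015  0.0371] [0.07 0.06 0.  ] rows~ 0.7
[272.29445185 257.5279816 ]
(((440.3198547363281, -324.4268493652344), (39.31142807006836, 44.89069747924805), 1.1920382976531982), (231, 209, 84, 85))
```

View pics/w13.png

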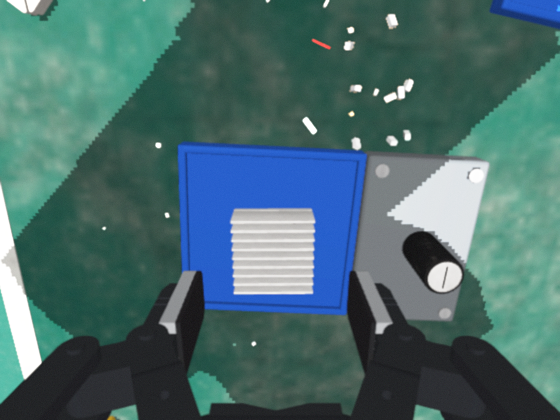

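The heat sink at (273,250) is central between the fingers. I'll descend, grip and lift, and from here check numerically only.

>>> apply_moves(commands=[[[0.056,0,-0.0012,0.01,0,0,0],[0.056,0,-0.0012,0.025,0,0,0],[0.056,0,-0.0012,0.0365,0,0,0],[0.056,0,-0.0012,0.0365,0,0,0],[0.056,0,-0.0012,0.0365,0,0,0],[0.0,0,-0.0012,0.0365,0,0,0],[0.0,0,-0.0012,0.0365,0,0,0],[0.0,0,-0.0012,0.0365,0,0,0],[0.0,0,-0.0012,0.0365,0,0,0],[0.0,0,-0.0012,0.0365,0,0,0],[0.0,0,-0.0012,0.0365,0,0,0]]])

```text
time_s: 26.9
eef_pos: [440.1, -328.7, 13.2]
tcp_rot: [0.001, 0.701, 0.713, 0.0]
ft_force: [-1.4, 1.9, 7.2]
width: 0.451
grasp_force: 60.7
```

>>> apply_moves(commands=[[[0.0,0,0,-0.02,0,0,0],[0.0,0,0,-0.05,0,0,0],[0.0,0,0,-0.1,0,0,0],[0.0,0,0,-0.1,0,0,0],[0.0,0,0,-0.1,0,0,0],[0.0,0,0,-0.1,0,0,0]]])

```text
time_s: 27.5
eef_pos: [439.5, -328.1, 112.0]
tcp_rot: [-0.0, 0.701, 0.713, -0.0]
ft_force: [0.2, -0.3, -0.0]
width: 0.447
grasp_force: 60.5
```

```bash
python3 - <<'E'
from h import *
im,c=snap('wrist','w14.png'); s=sense()['eef_pos']; zt=s[2]+12; p=proj(c,[s[0],s[1],zt]); print(p)
hsv=cv2.cvtColor(im,cv2.COLOR_RGB2HSV); print(part(im,cv2.inRange(hsv,(0,0,90),(180,60,255)),c,*p,75,zt))
go(590.7,-175,113,80.5)
E
```

```text
[274.79517073 299.43709684]
(((438.99542236328125, -324.0900573730469), (59.63771438598633, 47.82157516479492), 0.9339486956596375), (200, 235, 149, 107))
27.55 row [ 0.1505  0.1538 -0.0014] [-0.07 -0.05 10.44] rows~ 4.3
```

>>> apply_moves(commands=[[[0.0,0.1502,0.1535,0,0,0,10.4],[0.0,0.1502,0.1535,0,0,0,10.4],[0.0,0.1502,0.1535,0,0,0,10.4],[0.0,0.1502,0.1535,0,0,0,10.4],[0.0,0.1502,0.1535,0,0,0,10.4],[0.0,0.1502,0.1535,0,0,0,10.4],[0.0,0.1502,0.1535,0.04,0,0,10.4],[0.0,0.1502,0.1535,0.07,0,0,10.4],[0.0,0.1502,0.1535,0.085,0,0,10.4],[0.0,0.1502,0.1535,0.085,0,0,10.4],[0.0,0.1502,0.1535,0.085,0,0,10.4]]])

```text
time_s: 28.65
eef_pos: [590.9, -176.2, 27.8]
tcp_rot: [-0.0, 0.763, 0.646, -0.0]
ft_force: [-0.6, -0.5, -0.3]
width: 0.452
grasp_force: 60.6
```

```bash
python3 - <<'E'
from h import *
go(590.5,-175.3,12.5,80.5)
E
```

```text
28.65 row [ 0.0008 -0.0005  0.0153] [-0.    0.    0.02] rows~ 0.3
```

>>> apply_moves(commands=[[[0.0,0.001,-0.0005,0.008,0,0,0],[0.0,0.001,-0.0005,0.015,0,0,0],[0.0,0.001,-0.0005,0.015,0,0,0],[0.0,0.001,-0.0005,0.015,0,0,0],[0.052,0.001,-0.0005,0.015,0,0,0],[0.052,0.001,-0.0005,0.015,0,0,0],[0.052,0.001,-0.0005,0.015,0,0,0],[0.052,0.001,-0.0005,0.015,0,0,0],[0.052,0.001,-0.0005,-0.005,0,0,0],[0.052,0.001,-0.0005,-0.03,0,0,0],[0.052,0.001,-0.0005,-0.08,0,0,0],[0.052,0.001,-0.0005,-0.08,0,0,0]]])

```text
time_s: 29.85
eef_pos: [593.4, -175.7, 113.0]
tcp_rot: [0.004, 0.763, 0.646, 0.002]
ft_force: [1.0, -0.0, -0.6]
width: 0.608
grasp_force: 0.0
```

>>> apply_moves(commands=[[[0.06,0.045,0,-0.08,0,0,0],[0.06,0.045,0,-0.08,0,0,0],[0.06,0.045,0,-0.08,0,0,0],[0.06,0.045,0,-0.08,0,0,0]]])

```text
time_s: 30.25
eef_pos: [598.3, -130.0, 188.0]
tcp_rot: [0.001, 0.763, 0.647, 0.0]
ft_force: [0.3, -0.1, 0.2]
width: 0.702
grasp_force: 0.0
```

```bash
python3 - <<'E'
from h import *
im,c=snap('wrist','w15.png'); print(sense()['eef_pos'])
p=proj(c,[590.5,-174.5,26]); print(p, tray(im,c,*p,90))
hsv=cv2.cvtColor(im,cv2.COLOR_RGB2HSV); print(part(im,cv2.inRange(hsv,(0,0,60),(180,70,255)),c,*p,38,26))
go(457.5,319,116,80)
E
```

```text
[ 597.64293942 -130.27759564  186.91526214]
[274.33730125 233.62763906] ((591.1087036132812, -174.15240478515625), (94.59162139892578, 92.59069061279297), 80.5102310180664)
(((591.3342895507812, -170.61839294433594), (45.27528381347656, 38.96940231323242), 81.55259704589844), (252, 205, 46, 49))
30.3 row [ 0.4202 -0.2119  0.0709] [-0.02  0.    0.56] rows~ 9.5
```

Heat sink centred in tray C to about 1 mm. Back for the capacitor.

>>> apply_moves(commands=[[[0.044,0.42,-0.212,0,0,0,0.5],[0.044,0.42,-0.212,0,0,0,0.5],[0.044,0.42,-0.212,0,0,0,0.5],[0.044,0.42,-0.212,0,0,0,0.5],[0.044,0.42,-0.212,0,0,0,0.5],[0.044,0.42,-0.212,0,0,0,0.5],[0.044,0.42,-0.212,0,0,0,0.5],[0.044,0.42,-0.212,0,0,0,0.5],[0.044,0.42,-0.212,0,0,0,0.5],[0.044,0.42,-0.212,0.07,0,0,0.5],[0.044,0.42,-0.212,0.07,0,0,0.5],[0.044,0.42,-0.212,0.07,0,0,0.5]]])

```text
time_s: 31.5
eef_pos: [455.4, 318.0, 113.5]
tcp_rot: [-0.001, 0.766, 0.643, -0.004]
ft_force: [0.0, -0.2, 0.4]
width: 0.514
grasp_force: 0.0
```

>>> apply_moves(commands=[[[0.044,0,0,0,0,0,0],[0.044,0,0,0,0,0,0],[0.044,0,0,0,0,0,0]]])

```text
time_s: 31.8
eef_pos: [458.7, 318.5, 118.5]
tcp_rot: [0.0, 0.766, 0.643, 0.001]
ft_force: [0.5, 0.4, -0.6]
width: 0.515
grasp_force: 0.0
```

```bash
python3 - <<'E'
from h import *
im,c=snap('wrist','w16.png'); p=proj(c,[457.6,319.4,40]); print(p)
hsv=cv2.cvtColor(im,cv2.COLOR_RGB2HSV); print(part(im,cv2.inRange(hsv,(0,0,110),(180,70,255)),c,*p,40,40))
go(457.6,319.4,16.5,80)
E
```

```text
[272.93551895 218.39079268]
(((457.60418701171875, 319.24383544921875), (15.284608840942383, 14.967384338378906), 79.931640625), (261, 207, 25, 24))
31.85 row [ 0.0005 -0.0013  0.102 ] [ 0.08 -0.06 -0.  ] rows~ 2.0
```

>>> apply_moves(commands=[[[0.044,0.0005,-0.001,0.04,0,0,0],[0.044,0.0005,-0.001,0.06,0,0,0],[0.044,0.0005,-0.001,0.08,0,0,0],[0.044,0.0005,-0.001,0.101,0,0,0],[0.044,0.0005,-0.001,0.101,0,0,0],[0.0,0.0005,-0.001,0.101,0,0,0],[0.0,0.0005,-0.001,0.101,0,0,0],[0.0,0.0005,-0.001,0.101,0,0,0],[0.0,0.0005,-0.001,0.101,0,0,0],[0.0,0.0005,-0.001,0.101,0,0,0],[0.0,0.0005,-0.001,0.101,0,0,0],[0.0,0.0005,-0.001,0.101,0,0,0]]])

```text
time_s: 33.05
eef_pos: [457.6, 319.8, 17.8]
tcp_rot: [0.0, 0.766, 0.643, 0.001]
ft_force: [-0.4, -2.4, 8.9]
width: 0.187
grasp_force: 58.8
```

>>> apply_moves(commands=[[[0.0,0,0,-0.02,0,0,0],[0.0,0,0,-0.05,0,0,0],[0.0,0,0,-0.1,0,0,0],[0.0,0,0,-0.1,0,0,0],[0.0,0,0,-0.1,0,0,0],[0.0,0,0,-0.1,0,0,0]]])

```text
time_s: 33.65
eef_pos: [456.6, 319.4, 116.3]
tcp_rot: [-0.0, 0.766, 0.643, -0.0]
ft_force: [-0.5, 0.2, -0.4]
width: 0.189
grasp_force: 58.6
```

```bash
python3 - <<'E'
from h import *
go(437.7,-321.5,117,88)
E
```

```text
33.65 row [-0.6345  0.0922 -0.0007] [-0.01  0.01 -7.96] rows~ 12.8
```

>>> apply_moves(commands=[[[0.0,-0.6345,0.0922,0,0,0,-8],[0.0,-0.6345,0.0922,0,0,0,-8],[0.0,-0.6345,0.0922,0,0,0,-8],[0.0,-0.6345,0.0922,0,0,0,-8],[0.0,-0.6345,0.0922,0,0,0,-8],[0.0,-0.6345,0.0922,0,0,0,-8],[0.0,-0.6345,0.0922,0,0,0,-8],[0.0,-0.6345,0.0922,0,0,0,-8],[0.0,-0.6345,0.0922,0,0,0,-8],[0.0,-0.6345,0.0922,0,0,0,-8],[0.0,-0.6345,0.0922,0,0,0,-8],[0.0,-0.6345,0.0922,0,0,0,-8]]])

```text
time_s: 34.85
eef_pos: [438.2, -279.6, 115.4]
tcp_rot: [-0.001, 0.719, 0.695, -0.0]
ft_force: [0.9, 0.4, 0.2]
width: 0.186
grasp_force: 58.6
```

>>> apply_moves(commands=[[[0.0,0,0,0,0,0,0],[0.0,0,0,0,0,0,0],[0.0,0,0,0,0,0,0],[0.0,0,0,0,0,0,0]]])

```text
time_s: 35.25
eef_pos: [439.1, -276.5, 116.0]
tcp_rot: [-0.001, 0.719, 0.695, -0.0]
ft_force: [0.8, -0.1, -0.6]
width: 0.185
grasp_force: 58.6
```

```bash
python3 - <<'E'
from h import *
im,c=snap('wrist','w17.png'); go(437.7,-321.5,36.6,88)
E
```

```text
35.3 row [-0.0449 -0.0001  0.0796] [-0.04 -0.03  0.13] rows~ 1.8
```

>>> apply_moves(commands=[[[0.0,-0.045,0,0,0,0,0],[0.0,-0.045,0,0,0,0,0],[0.0,-0.045,0,0,0,0,0],[0.0,-0.045,0,0.03,0,0,0],[0.0,-0.045,0,0.06,0,0,0],[0.0,-0.045,0,0.08,0,0,0],[0.0,-0.045,0,0.08,0,0,0],[0.0,-0.045,0,0.08,0,0,0]]])

```text
time_s: 36.1
eef_pos: [437.8, -322.0, 36.7]
tcp_rot: [-0.0, 0.719, 0.695, 0.0]
ft_force: [-0.0, -0.2, 0.3]
width: 0.182
grasp_force: 58.6
```

```bash
python3 - <<'E'
from h import *
go(437.7,-321.3,17,88)
E
```

```text
36.1 row [ 0.0007 -0.0002  0.0197] [-0.03 -0.03  0.09] rows~ 0.4
```

>>> apply_moves(commands=[[[0.0,0.0005,0,0.01,0,0,0],[0.0,0.0005,0,0.0197,0,0,0],[0.0,0.0005,0,0.0197,0,0,0],[0.0,0.0005,0,0.0197,0,0,0],[0.042,0.0005,0,0.0197,0,0,0],[0.042,0.0005,0,0.0197,0,0,0],[0.042,0.0005,0,0.0197,0,0,0],[0.042,0.0005,0,0.0197,0,0,0],[0.042,0.0005,0,0,0,0,0],[0.042,0.0005,0,-0.03,0,0,0],[0.042,0.0005,0,-0.08,0,0,0],[0.042,0.0005,0,-0.08,0,0,0]]])

```text
time_s: 37.3
eef_pos: [439.9, -324.2, 121.6]
tcp_rot: [0.004, 0.719, 0.695, 0.0]
ft_force: [-0.5, 1.1, -0.4]
width: 0.489
grasp_force: 0.0
```

>>> apply_moves(commands=[[[0.06,0.045,0,-0.08,0,0,0],[0.06,0.045,0,-0.08,0,0,0],[0.06,0.045,0,-0.08,0,0,0],[0.06,0.045,0,-0.08,0,0,0]]])

```text
time_s: 37.7
eef_pos: [439.6, -277.3, 196.9]
tcp_rot: [0.001, 0.719, 0.695, 0.0]
ft_force: [-0.3, 0.1, -0.0]
width: 0.7
grasp_force: 0.0
```

```bash
python3 - <<'E'
from h import *
im,c=snap('wrist','w18.png'); p=proj(c,[437.7,-321,40]); print(sense()['eef_pos'],p,tray(im,c,*p,100))
hsv=cv2.cvtColor(im,cv2.COLOR_RGB2HSV); print(part(im,cv2.inRange(hsv,(0,0,110),(180,70,255)),c,*p,35,40))
t,ct=snap('top','top1.png'); h=cv2.cvtColor(t,cv2.COLOR_RGB2HSV)
o=cv2.cvtColor(cv2.imread('pics/top0.png'),cv2.COLOR_BGR2RGB)
for n,q in dict(dish=(221,233),pink=(248,193),red=(278,253),A=(211,175),B=(287,212),C=(343,177)).items():
    u,v=q; d=np.abs(t[v-12:v+12,u-12:u+12].astype(int)-o[v-12:v+12,u-12:u+12]).mean(); print(n,d.round(1))
E
```

```text
[ 439.1784811  -277.32045642  196.00065803] [274.39198735 234.28034675] ((437.7342224121094, -321.6031188964844), (94.57152557373047, 92.4481201171875), 88.07901000976562)
(((437.7170715332031, -323.1169738769531), (13.988570213317871, 14.608616828918457), 88.02706909179688), (266, 229, 18, 16))
dish 1.1
pink 1.3
red 4.0
A 16.0
B 13.7
C 26.5
```

All four parts are centred to about 1.5 mm, and the dish is unmoved. Handing in.

```bash
python3 -c "
from plant import *
print(finish_job())"
```

```text
the job is handed in; nothing more can be done
None
```

I moved all four loose parts into their matching trays and handed the job in at about 38 s. By wrist-camera measurement each sits within about 2 mm of its pocket centre; the dish did not move, and I got no verdict back.

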